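# Free the spindle cap of unknown thread hand and hold it off

## Task

Someone left a rubber seal ring around the wing grip of the spindle cap: lift it off and lay it gently, flat and wholly on the cork sheet. Then unscrew the cap - nobody knows whether this spindle has an ordinary or a left-hand thread, so try turning it a little each way to find which way it comes loose - and lift it straight off. Finish while still holding the cap in the gripper, upright and still, at least 6 cm above the end of the spindle, and leave everything else on the bench where it is.

Things in the scene. Friction and masses are not known exactly. Their poses are not given: they have to be found in the camera images.
- stand: Fixed stand: grey base plate 180 x 86 x 10 mm with two round stacks of black rubber rings. Origin on the plate's underside, on the axis of the capped spindle; its x axis points to the other, uncapped stack, 95 mm away (58 mm wide, 84 mm high, left alone). The capped stack is 64 mm wide, its top 52 mm above the bench. Position and yaw vary.
- spindle_top (a point): Centre of the top of the spindle end that the cap is screwed on, 76 mm above the bench, hidden in the cap. The spindle end is 31 mm wide and 24 mm high, with a coarse two-start thread whose hand is unknown, changes from run to run and cannot be seen while the cap is on.
- cap: Loose steel screw cap, 0.2 to 0.4 kg. Origin at the centre of its open underside (52 mm above the bench while screwed on), z up its axis. Skirt 42 mm wide, 26 mm high; then a flange 54 mm wide, its top 32 mm above the origin; then the wing grip. Turned the wrong way it meets a hard stop after about 0.15 rad (0.3 if forced). It does not rise as it turns (1 to 3 mm of up-down play).
- cap_wing (a point): Centre of the cap's flat upright wing grip, 45 mm above the cap's origin: 36 mm long along the cap's x axis, 12 mm thick along y, 26 mm high. At the start it lies along the stand's x axis. Turned the right way the cap moves easily (under 0.3 N m), is off the thread after about 0.85 rad, and lifts straight off when turned 1.0 to 1.7 rad from the start; before that it cannot be pulled up.
- seal: Loose black rubber seal ring, 60 mm outside, 46 mm inside, 22 mm high, about 0.05 kg. Origin at the centre of its underside, z along its axis. At the start it lies flat on the cap's flange around the wing (underside 84 mm above the bench, the wing stands 4 mm higher than the ring). It can be gripped across its outside.
- mat: Square of gasket cork 160 x 160 x 3 mm, fixed flat on the bench. Origin at the centre of its underside, x and y along its sides. It lies on the other side of the bench's middle from the stand.
- disc: Bystander: black rubber disc 68 mm wide, 36 mm high, near the middle of the bench. Origin at its underside.
- bush: Bystander: brass bush 32 mm wide, 34 mm high, near the middle of the bench. Origin at its underside.
- ferrite: Bystander: dark block 60 x 40 x 22 mm, beyond the middle of the bench. Origin at its underside.
- carton: Bystander: small cardboard box 90 x 60 x 50 mm at the left. Origin at its underside.
- spacer: Bystander: black plastic disc 56 mm wide, 20 mm high at the right. Origin at its underside.
- wrench: Bystander: wrench lying flat at the near right. Origin at its underside.
Not all that is in view belongs to the job. There is more than one size of the cap; the one meant has the size given above.

How it is judged:
By the outcome, as a careful person would: the job done as asked, in the order asked, and still so for the second after the job is handed in, while the arm keeps its last pose, push and grip.
It also fails if it takes over 72 s, if anything falls off the work surface, if the arm or the gripper's body presses on something with over 40 N, if the wrist force passes 120 N, or if a joint passes its speed limit or range.

## Robot

A 6-joint arm with a two-finger parallel gripper is mounted at the origin on the work surface. World frame = base frame: x ahead of the robot, y to its left, z up, the work surface at z = 0. Lengths are in m, angles in rad, forces in N, time in s.
With the tool pointing down it reaches from about 0.225 to 0.875 m from the base axis. Payload 3.4 kg.
Tool frame: the origin (TCP) lies between the finger pads; the fingertips stand 8 mm ahead of it and the grasp point (between the pads) lies 11 mm behind it; z points along the fingers, y is the line along which they close (so a half turn about z gives the same grasp; the last joint's range is limited). The gripper opens to 85 mm and grips with 20 to 120 N. Pads are 22 mm wide; open, the fingers measure 114 mm over their backs; the gripper's body (76 mm by 85 mm) begins 54 mm behind the grasp point. The pads swing forward as they close: fully open they stand 13 mm farther back than shut.
Start: joints at [-1.444, 0.276, 1.505, -0, 1.361, -0.121], TCP at [0.141, -0.557, 0.201] pointing down, gripper open.
Joint ranges: [-2.89, 2.89], [-0.75, 2.08], [0.22, 2.7], [-1.18, 4.32], [0.11, 2.71], [-2.7, 2.7]. Speed limits (rad/s): [2.57, 2.57, 3.14, 3.14, 3.14, 3.14].

## Interface

Orientations are given as a unit quaternion [w, x, y, z].
In Python, from rig import manip gives the robot as it stands.
- The arm moves only by the tool move_arm, never from a script. Its argument "deltas" is a list that holds one entry, the list of rows, each a list of 5 numbers: the shift along the tool's x, y, z normalised to -1 to 1, where 1 is 80 cm, then the turn about the tool's z normalised to -1 to 1, where 1 is 120 degrees, then the closure, from -1 (fully open) to 1 (shut). In form: [[[tx, ty, tz, twist, grip], ...]]. A call has 1 to 12 rows; each row is the pose to reach, as a shift and turn from the pose commanded when the call began, along the tool's axes at that moment; what a row does not reach only later rows make up. A row lasts 1/10 s, in which the tool goes at most 50 mm and 8.59 degrees, less where a joint would pass 70% of its speed; a pose out of reach is approached as far as the arm can. A call with a number of a shift or a turn outside -1 to 1 is refused whole. A call with a gripper value outside its range is refused whole. The fingers move at their own pace and stop on an object; "squeeze" is the grip in N (left out, the last holds). Time passes only in rows, so rows that repeat a pose let the fingers close. It gives the time, the measured TCP pose, the force, the opening and the grip force at its end, in the units of the state.
- manip.get_state(): the state, without advancing time (a new reading comes with each control period).
- manip.get_image(name): name is "scene" or "top"; returns the picture (384x512x3 uint8, red, green, blue); there is no depth.
- manip.camera_params(name): a dict with "fx", "fy", "cx", "cy" (pixels), "R" (3x3) and "t" (3): a world point X has camera coordinates R X + t. Camera axes: x right, y down, z forward; pixel columns grow to the right and rows downward; lengths in m; the calibration is good to about 2 mm. A picture is of the moment at which its call begins. camera_params takes no time and is no camera call.
- manip.sign_off(): hands the job in; it is judged then, once.
The state is a dict: "clock": time; "qpos": joint angles; "qd": joint speeds; "effort": joint torques, N m; "position": TCP position; "ee_rot": TCP orientation; "contact_force": force on the tool from outside, world axes, zero at the start; "moment": the same for the moment, N m; "width": finger opening in m; "gripper_force": force on a finger pad.
Only numpy, scipy, OpenCV 4.12 (cv2) and the standard library are available. Lean on these libraries where they do the work, as an engineer would, in place of code of your own. Each camera call takes 0.05 s, during which the arm holds its last target. There are 200 camera calls.

## Working session

There is one attempt and no reset: what is moved stays moved. The work goes in short steps, Python scripts to look and compute and a tool call to move; the robot and the scene stay as the last step left them, time stands still between calls to the robot, and variables do not carry over. Pictures are saved under pics/ and viewed, at most 10 in all, crops included, and the job is handed in when it is done.

Besides the shell and the picture viewer there is one more tool, called by a JSON object that holds its "fn" and its "kwargs". move_arm: Moves the arm, as the interface text tells. Scaled input: -1 to 1 covers 80 cm each way for a shift and 120 degrees each way for a turn. Its arguments: {"type":"object","properties":{"deltas":{"type":"array","items":{"type":"array","items":{"type":"array","items":{"type":"number","minimum":-1,"maximum":1}}}},"squeeze":{"type":"number"}},"required":["deltas"]}

```bash
mkdir -p pics
python3 - <<'E'
from rig import manip
import cv2,numpy as np
for n in("scene","top"):
    im=manip.get_image(n); cv2.imwrite(f"pics/{n}0.png",im[:,:,::-1])
    p=manip.camera_params(n); print(n,p["fx"],p["cx"],p["cy"],np.round(p["R"],3).tolist(),np.round(p["t"],3))
    print("cam pos",-np.array(p["R"]).T@np.array(p["t"]))
print(manip.get_state())
E
```

```text
scene 490.1702457159732 247.46685051242113 190.31540558216116 [[0.25, 0.968, 0.02], [0.519, -0.117, -0.847], [-0.818, 0.222, -0.532]] [-0.131 -0.21   1.692]
cam pos [ 1.52477136 -0.27296073  0.72445716]
top 402.64830969304427 250.75082883907746 187.21389473633388 [[-0.054, -0.999, 0.003], [-0.976, 0.052, -0.211], [0.21, -0.014, -0.978]] [0.016 0.542 1.223]
cam pos [0.27297625 0.0049247  1.31002236]
{'clock': 0.1, 'qpos': array([-1.44399354e+00,  2.76508255e-01,  1.50602038e+00, -3.13982645e-05,
        1.36071621e+00, -1.20977995e-01]), 'qd': array([-0.0008518 , -0.00099881, -0.00366005,  0.0005879 ,  0.00103824,
       -0.00078376]), 'effort': array([ 1.32108758e-03, -4.17698944e+01, -2.46405244e+01, -1.99193883e-04,
        5.85533693e-03,  1.51522084e-05]), 'position': array([ 0.14094731, -0.55690343,  0.19983415]), 'ee_rot': array([-8.26045129e-04,  9.92334652e-01,  1.23576923e-01, -1.77571054e-05]), 'contact_force': array([ 1.0766763 ,  0.60401529, -0.05443738]), 'moment': array([ 0.00639453,  0.00758724, -0.04878206]), 'gripper_force': 0.0, 'width': 0.08520033085136598}
```

View pics/scene0.png

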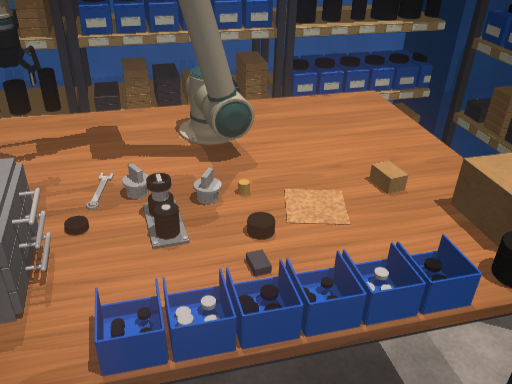

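View pics/top0.png

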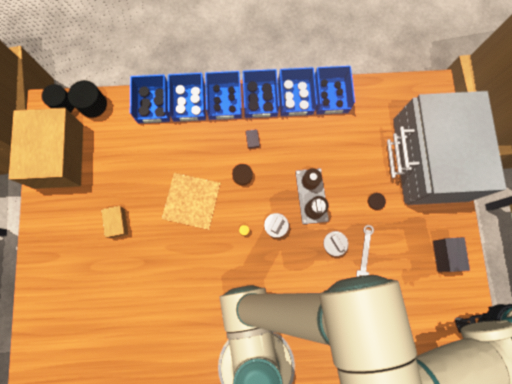

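The scene view shows the stand at about (163,210), with the capped stack behind the bare one, the cork at (316,206) and two decoy caps at (135,183) and (208,188). In the top view the capped stack with its seal is at (316,208), the bare stack at (312,179) and the cork at (191,201). I'll measure these from masks and an enlarged crop.

```bash
cat > h.py <<'E'
from rig import manip
import cv2,numpy as np
def ray(n,uv,z):
    p=manip.camera_params(n);R=np.array(p["R"]);t=np.array(p["t"])
    c=-R.T@t;d=R.T@np.array([(uv[0]-p["cx"])/p["fx"],(uv[1]-p["cy"])/p["fy"],1])
    return c+d*(z-c[2])/d[2]
def proj(n,X):
    p=manip.camera_params(n);x=np.array(p["R"])@np.array(X)+np.array(p["t"])
    return np.array([p["fx"]*x[0]/x[2]+p["cx"],p["fy"]*x[1]/x[2]+p["cy"]])
def tri(a,b): # top uv, scene uv -> point, gap
    A=[];B=[]
    for n,uv in(("top",a),("scene",b)):
        p=manip.camera_params(n);R=np.array(p["R"]);c=-R.T@np.array(p["t"]);d=R.T@np.array([(uv[0]-p["cx"])/p["fx"],(uv[1]-p["cy"])/p["fy"],1]);d/=np.linalg.norm(d)
        M=np.eye(3)-np.outer(d,d);A.append(M);B.append(M@c)
    return np.linalg.lstsq(np.vstack(A),np.hstack(B),rcond=None)[0]
E
python3 - <<'E'
from h import *
s=cv2.imread("pics/scene0.png");t=cv2.imread("pics/top0.png")
a=cv2.resize(t[160:235,285:345],None,fx=7,fy=7,interpolation=cv2.INTER_CUBIC)
b=cv2.resize(s[165:250,135:195],None,fx=6.176,fy=6.176,interpolation=cv2.INTER_CUBIC)[:525]
cv2.imwrite("pics/crop.png",np.hstack([a,b]));print(a.shape,b.shape)
hsv=cv2.cvtColor(t,cv2.COLOR_BGR2HSV)
m=(hsv[...,2]>200)&(hsv[...,1]<160); m=m.astype(np.uint8)*255; x=np.zeros_like(m); x[165:240,155:225]=m[165:240,155:225]
x=cv2.morphologyEx(x,cv2.MORPH_CLOSE,np.ones((7,7)));x=cv2.morphologyEx(x,cv2.MORPH_OPEN,np.ones((5,5)))
c=max(cv2.findContours(x,0,2)[0],key=cv2.contourArea);r=cv2.minAreaRect(c);print(r)
bp=cv2.boxPoints(r);P=np.array([ray("top",q,.003) for q in bp]);print(P.round(3),P.mean(0),np.linalg.norm(P[0]-P[1]),np.linalg.norm(P[1]-P[2]))
print("seal",ray("top",(316,207),.106),"bare",ray("top",(312,178),.084))
E
```

```text
(525, 420, 3) (525, 371, 3)
((190.457763671875, 200.28587341308594), (49.421504974365234, 48.84528732299805), 12.804265975952148)
[[0.465 0.285 0.003]
 [0.624 0.247 0.003]
 [0.577 0.088 0.003]
 [0.421 0.129 0.003]] [0.52171235 0.18718981 0.003     ] 0.16298408191867442 0.16620907111998168
seal [ 0.4603136  -0.20617099  0.106     ] bare [ 0.55603172 -0.20557078  0.084     ]
```

View pics/crop.png

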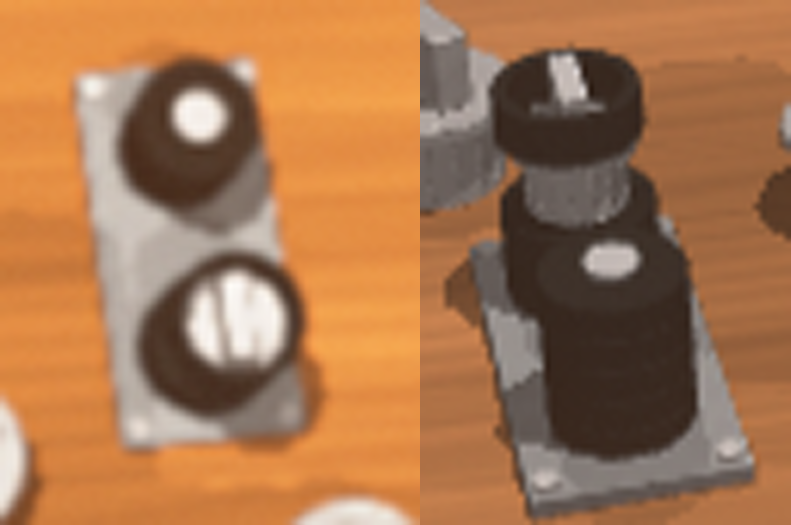

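The crop shows the ring around the bright wing. Its centre is about (318.6,205.3) in the top view and the wing top is about (158.5,177) in the scene view. The plate corners can be read at crop pixels (78,75), (257,65) and (125,448).

Run:
```python
from h import *
T=lambda x,y:(285+(x+.5)/7-.5,160+(y+.5)/7-.5)
S=lambda x,y:(135+(x-420+.5)/6.176-.5,165+(y+.5)/6.176-.5)
print("tri wing",tri(T(234,318),S(567,78)), "ray",ray("top",T(235,319),.106),ray("scene",S(567,78),.110))
print("tri bare",tri(T(200,116),S(612,260)),ray("top",T(200,116),.084))
C=[ray("top",T(*q),.010) for q in((78,75),(257,65),(125,448),(305,425))];print(np.round(C,3))
D=[ray("scene",S(*q),.010) for q in((532,510),(753,470),(475,245))];print(np.round(D,3))
s=manip.get_state()
from scipy.spatial.transform import Rotation as Ro
q=s["ee_rot"];print(Ro.from_quat([q[1],q[2],q[3],q[0]]).as_matrix().round(3))
```

```text
tri wing [ 0.46611121 -0.21339965  0.10557221] ray [ 0.46564846 -0.21315958  0.106     ] [ 0.47346166 -0.21435491  0.11      ]
tri bare [ 0.56258534 -0.2094206   0.08109462] [ 0.56180832 -0.20966182  0.084     ]
[[ 0.602 -0.166  0.01 ]
 [ 0.603 -0.252  0.01 ]
 [ 0.423 -0.174  0.01 ]
 [ 0.43  -0.259  0.01 ]]
[[ 0.616 -0.249  0.01 ]
 [ 0.611 -0.166  0.01 ]
 [ 0.433 -0.256  0.01 ]]
[[ 0.969  0.245 -0.   ]
 [ 0.245 -0.969  0.002]
 [ 0.    -0.002 -1.   ]]
```

{"fn": "move_arm", "kwargs": {"deltas": [[[0.5,-0.317,0,0.099,-1],[0.5,-0.317,0,0.099,-1],[0.5,-0.317,0,0.099,-1],[0.5,-0.317,0,0.099,-1],[0.5,-0.317,0,0.099,-1],[0.5,-0.317,0,0.099,-1],[0.5,-0.317,0,0.099,-1],[0.5,-0.317,0,0.099,-1],[0.5,-0.317,0,0.099,-1],[0.5,-0.317,0,0.099,-1],[0.5,-0.317,0,0.099,-1],[0.5,-0.317,0,0.099,-1]]], "squeeze": 25}}

```text
clock: 1.3
position: [0.4662, -0.2133, 0.2002]
ee_rot: [0.0, 1.0, 0.021, -0.001]
contact_force: [1.2, -0.3, -0.4]
width: 0.0854
gripper_force: 0.0
```

{"fn": "move_arm", "kwargs": {"deltas": [[[0,0,0.04,0,-1],[0,0,0.075,0,-1],[0,0,0.075,0,-1],[0,0,0.075,0,-1]]]}}

```text
clock: 1.7
position: [0.4658, -0.2146, 0.1408]
ee_rot: [-0.0, 1.0, 0.019, -0.0]
contact_force: [-0.3, -0.0, 0.3]
width: 0.0854
gripper_force: 0.0
```

Run:
```python
from h import *
s=cv2.cvtColor(manip.get_image("scene"),4);t=cv2.cvtColor(manip.get_image("top"),4)
a=cv2.resize(s[130:250,110:215],None,fx=5,fy=5,interpolation=cv2.INTER_CUBIC)
cv2.imwrite("pics/c2.png",a)
print(manip.get_state()["position"],proj("scene",[.466,-.213,.106]),proj("scene",[.466,-.213,.11]))
```

```text
[ 0.46717767 -0.21487504  0.14209433] [158.75579976 177.04201297] [158.63107411 175.64126494]
```

View pics/c2.png

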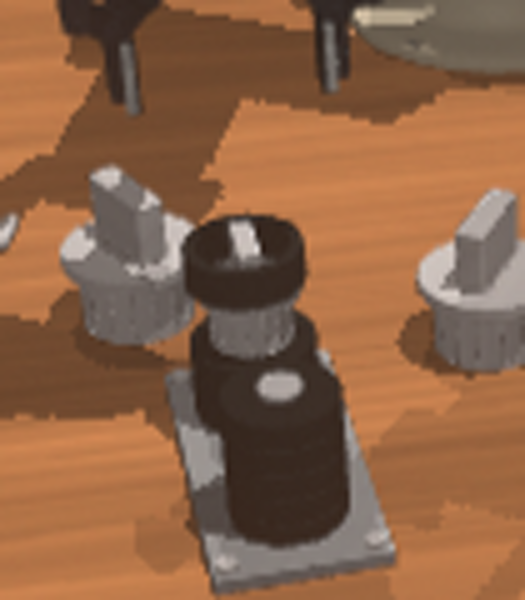

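The crop shows the fingers straddling the ring: tips at crop (135,112) and (330,90), ring centre at (244,245). A +2 mm shift in y centres them better. I'll descend and grip lightly.

{"fn": "move_arm", "kwargs": {"deltas": [[[0,-0.0025,0.03,0,-1],[0,-0.0025,0.05,0,-1],[0,-0.0025,0.06,0,-1],[0,-0.0025,0.06,0,-1],[0,-0.0025,0.06,0,1],[0,-0.0025,0.06,0,1],[0,-0.0025,0.06,0,1],[0,-0.0025,0.06,0,1],[0,-0.0025,0.06,0,1],[0,-0.0025,0.06,0,1]]], "squeeze": 25}}

```text
clock: 2.8
position: [0.4666, -0.2116, 0.0927]
ee_rot: [0.0, 1.0, 0.02, 0.0]
contact_force: [-0.2, 0.4, 0.1]
width: 0.0002
gripper_force: 0.0
```

Run:
```python
from h import *
s=cv2.cvtColor(manip.get_image("scene"),4);t=cv2.cvtColor(manip.get_image("top"),4)
a=cv2.resize(s[100:250,90:215],None,fx=4,fy=4,interpolation=cv2.INTER_CUBIC)
b=cv2.resize(t[150:300,280:350],None,fx=4,fy=4,interpolation=cv2.INTER_CUBIC)
cv2.imwrite("pics/c3.png",np.hstack([a,b]))
print(manip.get_state())
```

```text
{'clock': 2.9, 'qpos': array([-5.61511673e-01,  2.69563401e-01,  1.80431658e+00, -1.29135423e-04,
        1.06763502e+00,  9.68850654e-01]), 'qd': array([ 2.30443637e-03,  1.75465209e-03, -2.18974330e-05, -1.21437252e-03,
       -6.94207873e-04, -1.02258500e-04]), 'effort': array([ 1.64404843e-03, -3.76578999e+01, -2.09609699e+01, -3.52473462e-04,
       -1.63939644e-04, -1.28170925e-05]), 'position': array([ 0.46653006, -0.21153763,  0.09261867]), 'ee_rot': array([6.85944271e-05, 9.99795011e-01, 2.02467488e-02, 1.35593348e-06]), 'contact_force': array([ 0.56976769, -0.30866475,  0.16824176]), 'moment': array([0.05936873, 0.04224102, 0.02411839]), 'gripper_force': 0.0, 'width': -0.00043064043188291776}
```

View pics/c3.png

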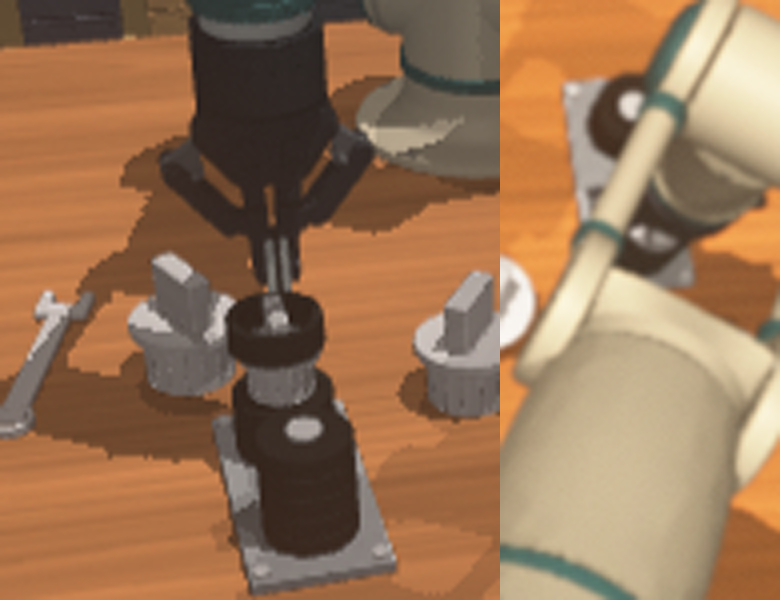

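The picture shows the shut fingertips ending at about crop (278,305), on the wing's top. That is higher in the image than I expect for tips at z=0.085. I'll check how the tool projects against what I saw.

Run:
```python
from h import *
print("base",proj("scene",[0,0,0]),proj("top",[0,0,0]))
for z in(.085,.11,.12): print(z,proj("scene",[.4665,-.2115,z]))
for y in(-.2646,-.1646): 
  for z in (.133,.146,.17): print("open",y,z,proj("scene",[.466,y,z]))
for z in (.19,.2,.215): print("start",z,proj("scene",[.141,-.557,z]))
# where do visible features lie in x on the tool's known y plane / heights
for z in(.085,.1,.11): print(z,ray("scene",(159.5,176.3),z))
s=cv2.imread("pics/scene0.png");cv2.imwrite("pics/c4.png",cv2.resize(s[0:150,0:260],None,fx=3,fy=3,interpolation=cv2.INTER_CUBIC))
```

```text
base [209.56500423 129.58676665] [256.041202   365.70741176]
0.085 [160.03228395 184.34924108]
0.11 [159.26677187 175.67457051]
0.12 [158.95582008 172.15091034]
open -0.2646 0.133 [136.31916097 169.76993661]
open -0.2646 0.146 [135.77129181 165.05626207]
open -0.2646 0.17 [134.74272377 156.20682257]
open -0.1646 0.133 [177.77988425 165.39100559]
open -0.1646 0.146 [177.48149796 160.73935095]
open -0.1646 0.17 [176.92148288 152.00906803]
start 0.19 [ 18.70957513 106.12329421]
start 0.2 [ 17.87791039 102.70965705]
start 0.215 [16.61803337 97.53838697]
0.085 [ 0.42672987 -0.20874353  0.085     ]
0.1 [ 0.45248707 -0.2102499   0.1       ]
0.11 [ 0.46965853 -0.21125415  0.11      ]
```

View pics/c4.png

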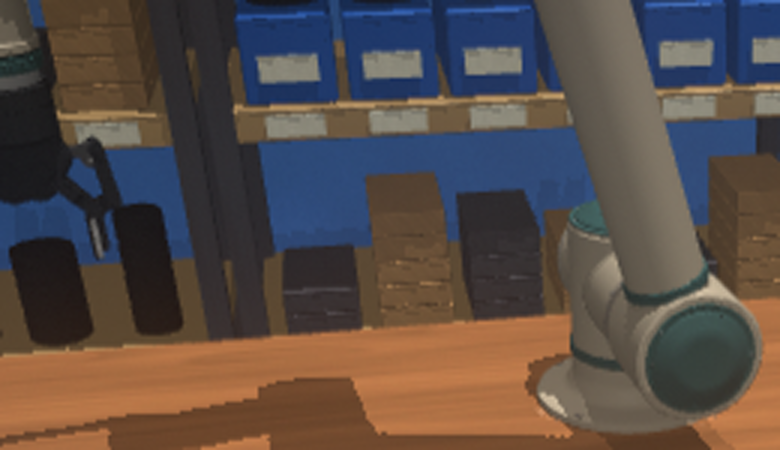

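At the start pose the visible fingertip is at about (32,85), where I expected row 100. In the shut view the tips also sit above where the reading puts them. So the tool is physically about 25–35 mm higher than the TCP reading implies. I'll settle this by gently touching the wing top (z=0.110) with the closed fingers.

{"fn": "move_arm", "kwargs": {"deltas": [[[0,0,0.0025,0,1],[0,0,0.005,0,1],[0,0,0.005,0,1]]]}}

```text
clock: 3.2
position: [0.4662, -0.2114, 0.0882]
ee_rot: [-0.0, 1.0, 0.02, -0.0]
contact_force: [0.2, 0.5, 0.8]
width: 0.0
gripper_force: 0.0
```

{"fn": "move_arm", "kwargs": {"deltas": [[[0,0,0.0025,0,1],[0,0,0.0025,0,1]]]}}

```text
clock: 3.4
position: [0.4663, -0.2114, 0.0863]
ee_rot: [-0.0, 1.0, 0.02, -0.0]
contact_force: [0.2, 0.3, -0.5]
width: 0.0002
gripper_force: 0.0
```

{"fn": "move_arm", "kwargs": {"deltas": [[[0,0,0.0025,0,1],[0,0,0.0025,0,1]]]}}

```text
clock: 3.6
position: [0.4664, -0.2114, 0.0844]
ee_rot: [-0.0, 1.0, 0.02, -0.0]
contact_force: [-0.4, -0.7, 0.0]
width: -0.0003
gripper_force: 0.0
```

{"fn": "move_arm", "kwargs": {"deltas": [[[0,0,0.0025,0,1],[0,0,0.0025,0,1]]]}}

```text
clock: 3.8
position: [0.4664, -0.2114, 0.0824]
ee_rot: [-0.0, 1.0, 0.02, -0.0]
contact_force: [0.2, -0.8, -0.1]
width: 0.0005
gripper_force: 0.0
```

{"fn": "move_arm", "kwargs": {"deltas": [[[0,0,0.0025,0,1],[0,0,0.0025,0,1]]]}}

```text
clock: 4.0
position: [0.4663, -0.2114, 0.0803]
ee_rot: [-0.0, 1.0, 0.02, -0.0]
contact_force: [-0.1, -0.5, -0.1]
width: -0.0
gripper_force: 0.0
```

Run:
```python
from h import *
s=cv2.cvtColor(manip.get_image("scene"),4)
cv2.imwrite("pics/s5.png",s)
a=cv2.resize(s[130:215,130:190],None,fx=8,fy=7,interpolation=cv2.INTER_CUBIC)
cv2.imwrite("pics/c5.png",a[:600])
```

```text
(no output)
```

View pics/c5.png

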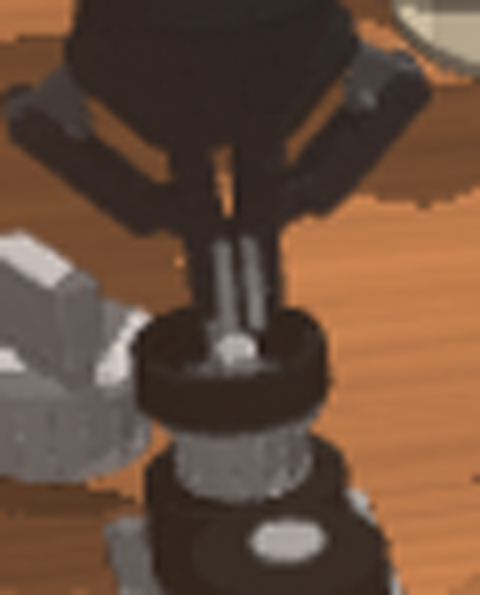

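The crop shows the closed finger strips ending at about (235,335), just above the wing's top face at (235,349), so contact should be close. I'll keep probing.

{"fn": "move_arm", "kwargs": {"deltas": [[[0,0,0.0025,0,1],[0,0,0.0025,0,1]]]}}

```text
clock: 4.25
position: [0.4668, -0.2117, 0.0793]
ee_rot: [0.0, 1.0, 0.02, 0.0]
contact_force: [-1.5, 0.6, 4.9]
width: -0.0002
gripper_force: 2.4
```

{"fn": "move_arm", "kwargs": {"deltas": [[[0,0,0.0025,0,1],[0,0,0.0025,0,1]]]}}

```text
clock: 4.45
position: [0.4669, -0.2118, 0.0792]
ee_rot: [0.001, 1.0, 0.02, 0.001]
contact_force: [-3.9, 2.5, 17.4]
width: -0.0001
gripper_force: 8.5
```

Contact is at a reading of 0.0795 with the tip on z=0.110. So the true tool height is the reading plus about 38.5 mm, which agrees with the open-finger view. I'll back off, open, and descend to a reading of about 0.0535.

{"fn": "move_arm", "kwargs": {"deltas": [[[0,0,-0.03,0,1],[0,0,-0.03,0,1],[0,0,-0.03,0,-1],[0,0,-0.03,0,-1],[0,0,-0.03,0,-1],[0,0,-0.03,0,-1],[0,0,-0.03,0,-1],[0,0,-0.03,0,-1]]]}}

```text
clock: 5.25
position: [0.4664, -0.2115, 0.1003]
ee_rot: [-0.0, 1.0, 0.02, -0.0]
contact_force: [-0.3, -0.2, 0.0]
width: 0.0849
gripper_force: 0.0
```

{"fn": "move_arm", "kwargs": {"deltas": [[[0,0,0.02,0,-1],[0,0,0.035,0,-1],[0,0,0.045,0,-1],[0,0,0.045,0,-1]]]}}

```text
clock: 5.65
position: [0.4655, -0.2109, 0.0632]
ee_rot: [-0.001, 1.0, 0.02, -0.001]
contact_force: [-0.3, 1.0, -0.6]
width: 0.0852
gripper_force: 0.0
```

{"fn": "move_arm", "kwargs": {"deltas": [[[0,0,0.013,0,-1],[0,0,0.013,0,-1],[0,0,0.013,0,1],[0,0,0.013,0,1],[0,0,0.013,0,1],[0,0,0.013,0,1],[0,0,0.013,0,1]]], "squeeze": 25}}

```text
clock: 6.35
position: [0.467, -0.2118, 0.0549]
ee_rot: [0.0, 1.0, 0.02, 0.001]
contact_force: [-0.7, 0.9, 4.8]
width: 0.0592
gripper_force: 27.2
```

{"fn": "move_arm", "kwargs": {"deltas": [[[0,0,-0.01,0,1],[0,0,-0.03,0,1],[0,0,-0.06,0,1],[0,0,-0.09,0,1],[0,0,-0.125,0,1],[0,0,-0.125,0,1],[0,0,-0.125,0,1]]]}}

```text
clock: 7.05
position: [0.4665, -0.2115, 0.1544]
ee_rot: [0.0, 1.0, 0.02, 0.0]
contact_force: [0.0, 0.1, -0.7]
width: 0.0593
gripper_force: 27.2
```

Run:
```python
from h import *
s=cv2.cvtColor(manip.get_image("scene"),4)
cv2.imwrite("pics/c6.png",cv2.resize(s[100:250,110:360],None,fx=3,fy=3,interpolation=cv2.INTER_CUBIC))
st=manip.get_state();print(st["width"],st["gripper_force"],st["contact_force"],st["position"])
```

```text
0.05872230995156021 27.18807427212596 [-1.33110331 -0.52714537 -1.56714434] [ 0.46585069 -0.21104339  0.15350449]
```

View pics/c6.png

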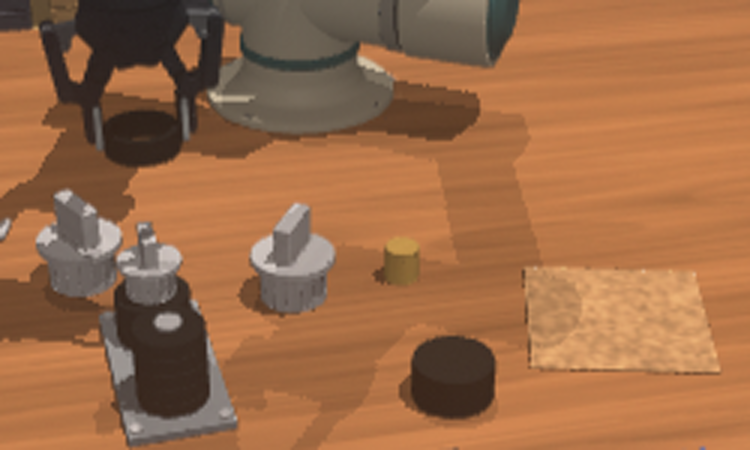

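The view shows the ring held level between the fingers at crop (142,135), the cap bare at (148,260) and the cork centred at (618,320). I'll carry the ring over.

{"fn": "move_arm", "kwargs": {"deltas": [[[0.004,-0.02,0,0,1],[0.01,-0.06,0,0,1],[0.02,-0.11,0,0,1],[0.03,-0.17,0,0,1],[0.04,-0.23,0,0,1],[0.052,-0.29,0,0,1],[0.064,-0.35,0,0,1],[0.074,-0.41,0,0,1],[0.083,-0.455,0,0,1],[0.088,-0.482,0,0,1],[0.09,-0.494,0,0,1],[0.09,-0.494,0,0,1]]]}}

```text
clock: 8.3
position: [0.5214, 0.1875, 0.153]
ee_rot: [0.0, 1.0, 0.021, -0.001]
contact_force: [-0.7, -0.3, -0.7]
width: 0.0587
gripper_force: 27.2
```

{"fn": "move_arm", "kwargs": {"deltas": [[[0,0,0.04,0,1],[0,0,0.08,0,1],[0,0,0.12,0,1],[0,0,0.15,0,1],[0,0,0.18,0,1],[0,0,0.19,0,1],[0,0,0.19,0,1]]]}}

```text
clock: 9.0
position: [0.5212, 0.1849, 0.0011]
ee_rot: [0.001, 1.0, 0.02, -0.002]
contact_force: [-0.4, 0.3, -0.2]
width: 0.0591
gripper_force: 27.2
```

Run:
```python
from h import *
print("mat scene",ray("scene",(316,206.5),.003))
st=manip.get_state();print(st["width"],st["gripper_force"],st["contact_force"],st["position"])
```

```text
mat scene [0.53293513 0.18469415 0.003     ]
0.05906248200040486 27.229424603283405 [-0.35834507  0.27070761 -0.15604578] [0.52120344 0.18494113 0.00107307]
```

{"fn": "move_arm", "kwargs": {"deltas": [[[0,0,0.012,0,1],[0,0,0.022,0,1],[0,0,0.028,0,1],[0,0,0.03,0,1],[0,0,0.03,0,1]]]}}

```text
clock: 9.5
position: [0.5224, 0.1863, -0.0219]
ee_rot: [0.0, 1.0, 0.02, -0.0]
contact_force: [0.5, 0.2, -1.5]
width: 0.0592
gripper_force: 27.2
```

{"fn": "move_arm", "kwargs": {"deltas": [[[0,0,0.0015,0,1],[0,0,0.0025,0,1],[0,0,0.0025,0,1]]]}}

```text
clock: 9.8
position: [0.5225, 0.1863, -0.0238]
ee_rot: [0.0, 1.0, 0.02, 0.0]
contact_force: [0.0, 0.9, -0.3]
width: 0.059
gripper_force: 27.2
```

{"fn": "move_arm", "kwargs": {"deltas": [[[0,0,0.0015,0,1],[0,0,0.0025,0,1],[0,0,0.0025,0,1]]]}}

```text
clock: 10.1
position: [0.5224, 0.1862, -0.026]
ee_rot: [0.0, 1.0, 0.02, -0.0]
contact_force: [0.1, 0.1, 0.0]
width: 0.0591
gripper_force: 27.2
```

{"fn": "move_arm", "kwargs": {"deltas": [[[0,0,0.001,0,1],[0,0,0.002,0,1],[0,0,0.002,0,1]]]}}

```text
clock: 10.4
position: [0.5225, 0.1863, -0.0261]
ee_rot: [0.0, 1.0, 0.02, 0.0]
contact_force: [-3.1, -0.3, 9.6]
width: 0.0592
gripper_force: 28.0
```

{"fn": "move_arm", "kwargs": {"deltas": [[[0,0,-0.0015,0,1],[0,0,-0.0015,0,1],[0,0,-0.0015,0,-1],[0,0,-0.0015,0,-1],[0,0,-0.0015,0,-1],[0,0,-0.0015,0,-1],[0,0,-0.0015,0,-1],[0,0,-0.02,0,-1],[0,0,-0.06,0,-1],[0,0,-0.12,0,-1],[0,0,-0.18,0,-1],[0,0,-0.23,0,-1]]]}}

```text
clock: 11.6
position: [0.5228, 0.1864, 0.1592]
ee_rot: [-0.0, 1.0, 0.02, 0.001]
contact_force: [0.9, -0.0, -1.2]
width: 0.0854
gripper_force: 0.0
```

Run:
```python
from h import *
s=cv2.cvtColor(manip.get_image("scene"),4)
cv2.imwrite("pics/s7.png",s)
cv2.imwrite("pics/c7.png",cv2.resize(s[130:250,110:370],None,fx=3,fy=3,interpolation=cv2.INTER_CUBIC))
g=cv2.cvtColor(s,cv2.COLOR_BGR2GRAY);x=np.zeros_like(g);x[175:240,283:350]=(g[175:240,283:350]<75)*255
c=max(cv2.findContours(x,0,2)[0],key=cv2.contourArea);b=cv2.boundingRect(c);print(b)
u=b[0]+b[2]/2;v=b[1]+b[3]/2;print(ray("scene",(u,v),.014),manip.get_state()["position"])
```

```text
(305, 193, 23, 18)
[0.52835578 0.18678086 0.014     ] [0.5270297  0.18736969 0.16594537]
```

View pics/c7.png

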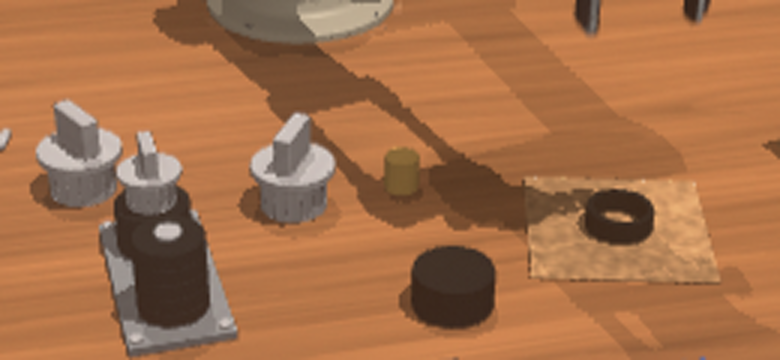

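The ring lies flat in the middle of the cork (crop (619,215), about [0.528,0.187]), and the cap is undisturbed. I'll go back over the cap.

{"fn": "move_arm", "kwargs": {"deltas": [[[-0.0113,0.0625,0,0,-1],[-0.0226,0.125,0,0,-1],[-0.034,0.1875,0,0,-1],[-0.0452,0.25,0,0,-1],[-0.0565,0.3125,0,0,-1],[-0.068,0.375,0,0,-1],[-0.08,0.435,0,0,-1],[-0.0895,0.4945,0,0,-1],[-0.0895,0.4945,0,0,-1],[-0.0895,0.4945,0,0,-1]]], "squeeze": 60}}

```text
clock: 12.65
position: [0.4664, -0.2128, 0.1561]
ee_rot: [-0.0, 1.0, 0.019, -0.0]
contact_force: [0.6, 0.4, -1.0]
width: 0.0857
gripper_force: 0.0
```

{"fn": "move_arm", "kwargs": {"deltas": [[[0,0,0.05,0,-1],[0,0,0.09,0,-1],[0,0,0.11,0,-1],[0,0,0.11,0,-1],[0,0,0.11,0,-1]]]}}

```text
clock: 13.15
position: [0.4674, -0.2106, 0.0689]
ee_rot: [-0.0, 1.0, 0.021, 0.0]
contact_force: [0.6, 0.5, 0.1]
width: 0.0851
gripper_force: 0.0
```

{"fn": "move_arm", "kwargs": {"deltas": [[[0,0,0.008,0,-1],[0,0,0.014,0,-1],[0,0,0.014,0,1],[0,0,0.014,0,1],[0,0,0.014,0,1],[0,0,0.014,0,1],[0,0,0.014,0,1],[0,0,0.014,0,1],[0,0,0.014,0,1],[0,0,0.014,0,1]]]}}

```text
clock: 14.15
position: [0.4673, -0.2126, 0.0576]
ee_rot: [0.001, 1.0, 0.02, 0.0]
contact_force: [-0.1, -3.7, -0.9]
width: 0.0107
gripper_force: 62.8
```

```bash
python3 -c "
from rig import manip
s=manip.get_state();print({k:s[k].round(3) if hasattr(s[k],'round') else s[k] for k in s})"
```

```text
{'clock': 14.15, 'qpos': array([-5.62e-01,  3.09e-01,  1.85e+00, -1.00e-03,  9.81e-01,  9.69e-01]), 'qd': array([ 0.001, -0.002, -0.002,  0.   ,  0.002,  0.002]), 'effort': array([ 1.3470e+00, -3.8629e+01, -1.8579e+01,  7.3100e-01,  6.0400e-01,
       -2.2000e-02]), 'position': array([ 0.467, -0.213,  0.058]), 'ee_rot': array([0.001, 1.   , 0.02 , 0.   ]), 'contact_force': array([-0.062, -3.663, -0.857]), 'moment': array([-0.577, -0.092,  0.016]), 'gripper_force': 62.782559394836426, 'width': 0.01068849804778738}
```

The wing is gripped. First a small trial turn, anticlockwise seen from above.

{"fn": "move_arm", "kwargs": {"deltas": [[[0,0,0,-0.02,1],[0,0,0,-0.04,1],[0,0,0,-0.06,1],[0,0,0,-0.075,1],[0,0,0,-0.09,1],[0,0,0,-0.09,1]]]}}

```text
clock: 14.75
position: [0.4678, -0.2142, 0.0576]
ee_rot: [0.002, 0.993, 0.114, 0.001]
contact_force: [0.1, -6.7, -1.9]
width: 0.0108
gripper_force: 63.1
```

```bash
python3 -c "
from rig import manip
s=manip.get_state();print(s['moment'].round(3),s['contact_force'].round(2),s['qpos'].round(3),s['width'],s['effort'].round(2),s['ee_rot'].round(4))"
```

```text
[-1.261  0.025 -0.589] [ 0.14 -6.69 -1.93] [-0.563  0.309  1.85  -0.003  0.979  0.781] 0.010827051930590562 [  3.64 -39.38 -17.82   1.42   1.32  -0.7 ] [2.000e-03 9.935e-01 1.139e-01 7.000e-04]
```

The moment is -0.59 N m after 0.19 rad, which is above the easy-turn limit, so this looks like the stop. I'll try the other way.

{"fn": "move_arm", "kwargs": {"deltas": [[[0,0,0,0.04,1],[0,0,0,0.08,1],[0,0,0,0.12,1],[0,0,0,0.16,1],[0,0,0,0.2,1],[0,0,0,0.22,1],[0,0,0,0.22,1]]]}}

```text
clock: 15.45
position: [0.4669, -0.2111, 0.0575]
ee_rot: [-0.001, 0.993, -0.116, -0.0]
contact_force: [0.3, -0.4, 0.4]
width: 0.0107
gripper_force: 63.0
```

```bash
python3 -c "
from rig import manip
s=manip.get_state();print(s['moment'].round(3),s['contact_force'].round(2),s['qpos'].round(3),s['width'],s['effort'].round(2),s['ee_rot'].round(4))"
```

```text
[ 0.214 -0.129  0.04 ] [ 0.3  -0.43  0.45] [-5.610e-01  3.090e-01  1.851e+00  1.000e-03  9.830e-01  1.241e+00] 0.01073653822846709 [-3.800e-01 -3.800e+01 -1.922e+01 -3.100e-01 -2.000e-02  1.900e-01] [-7.000e-04  9.933e-01 -1.158e-01 -0.000e+00]
```

It turns freely clockwise (0.27 rad at 0.04 N m), so this is a left-hand thread. I'll continue to about 1.3 rad from the start.

{"fn": "move_arm", "kwargs": {"deltas": [[[0,0,0,0.055,1],[0,0,0,0.11,1],[0,0,0,0.165,1],[0,0,0,0.22,1],[0,0,0,0.275,1],[0,0,0,0.33,1],[0,0,0,0.385,1],[0,0,0,0.44,1],[0,0,0,0.492,1],[0,0,0,0.492,1],[0,0,0,0.492,1]]]}}

```text
clock: 16.55
position: [0.4675, -0.2119, 0.0574]
ee_rot: [-0.0, 0.808, -0.589, 0.0]
contact_force: [1.7, 0.5, 0.6]
width: 0.0105
gripper_force: 62.7
```

```bash
python3 -c "
from rig import manip
s=manip.get_state();print(s['moment'].round(3),s['contact_force'].round(2),s['qpos'].round(3),s['width'],s['effort'].round(2),s['ee_rot'].round(4))"
```

```text
[ 0.004 -0.482  0.019] [1.67 0.55 0.61] [-5.620e-01  3.090e-01  1.850e+00  1.000e-03  9.810e-01  2.269e+00] 0.010480304183519867 [ -0.5  -38.83 -18.56  -0.41   0.74   0.04] [-3.000e-04  8.081e-01 -5.890e-01  5.000e-04]
```

Now lift gently and check that the force is just the cap's weight.

{"fn": "move_arm", "kwargs": {"deltas": [[[0,0,-0.005,0,1],[0,0,-0.01,0,1],[0,0,-0.01,0,1]]]}}

```text
clock: 16.85
position: [0.4673, -0.2121, 0.0659]
ee_rot: [-0.0, 0.808, -0.59, 0.0]
contact_force: [2.9, -0.3, -1.4]
width: 0.0107
gripper_force: 62.5
```

{"fn": "move_arm", "kwargs": {"deltas": [[[0,0,-0.01,0,1],[0,0,-0.02,0,1],[0,0,-0.03,0,1],[0,0,-0.045,0,1],[0,0,-0.065,0,1],[0,0,-0.09,0,1],[0,0,-0.12,0,1],[0,0,-0.14,0,1],[0,0,-0.15,0,1],[0,0,-0.15,0,1],[0,0,-0.15,0,1],[0,0,-0.15,0,1]]]}}

```text
clock: 18.05
position: [0.4661, -0.2114, 0.1843]
ee_rot: [0.0, 0.807, -0.59, -0.001]
contact_force: [0.3, 0.4, -2.9]
width: 0.0105
gripper_force: 62.4
```

Run:
```python
from h import *
s=cv2.cvtColor(manip.get_image("scene"),4)
cv2.imwrite("pics/c8.png",cv2.resize(s[80:250,100:365],None,fx=3,fy=3,interpolation=cv2.INTER_CUBIC))
st=manip.get_state();print(st["position"],st["contact_force"].round(2),st["moment"].round(3),st["width"],np.abs(st["qd"]).max())
```

```text
[ 0.46613401 -0.21142088  0.1842796 ] [ 0.25  0.05 -4.12] [-0.017 -0.001 -0.016] 0.01065469753116785 0.0030808227473215935
```

View pics/c8.png

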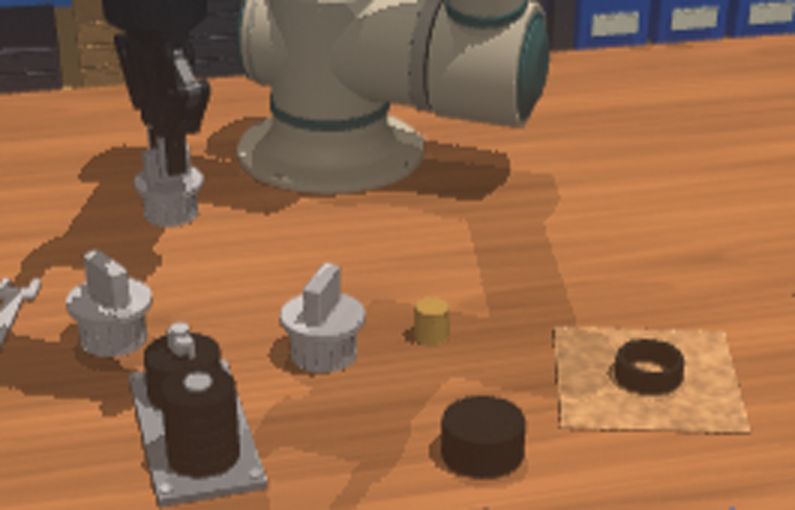

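The last view shows the cap upright in the fingers at crop (170,190), about 10 cm above the exposed spindle end at (180,340). The ring is flat on the cork and everything else is in place. Handing in.

```bash
python3 -c "
from rig import manip
print(manip.sign_off())"
```

```text
the job is handed in; nothing more can be done
None
```

The job is handed in: the seal ring lies flat on the cork, and the cap (a left-hand thread, so it unscrewed clockwise) is held upright and still about 10 cm above the spindle end, with nothing else on the bench moved as far as the last picture shows.

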